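# Load the spring scale to the limit fork

## Task

Take steel weights from the sloped rack and set them gently, upright and wholly on the scale's pan, until the pan's pointer comes to rest between the two jaws of the limit fork. Leave the weights you do not need in their pockets, do not shift the fork, and leave the jar, flask and tube rack alone.

Things in the scene. Friction and masses are not known exactly. Their poses are not given: they have to be found in the camera images.
- w1: one of four identical plain steel weights, nominally 350 g (true to within 8 %): a cylinder 34 mm across and 44 mm high with a neck and a knob (24 mm across) on top, 60 mm high in all. Origin: centre of its flat underside; z runs up its axis to the knob. Starts in a pocket of the sloped rack, its underside on the sloping floor, its axis leaning with the rack
- w2: one of four identical plain steel weights, nominally 350 g (true to within 8 %): a cylinder 34 mm across and 44 mm high with a neck and a knob (24 mm across) on top, 60 mm high in all. Origin: centre of its flat underside; z runs up its axis to the knob. Starts in a pocket of the sloped rack, its underside on the sloping floor, its axis leaning with the rack
- w3: one of four identical plain steel weights, nominally 350 g (true to within 8 %): a cylinder 34 mm across and 44 mm high with a neck and a knob (24 mm across) on top, 60 mm high in all. Origin: centre of its flat underside; z runs up its axis to the knob. Starts in a pocket of the sloped rack, its underside on the sloping floor, its axis leaning with the rack
- w4: one of four identical plain steel weights, nominally 350 g (true to within 8 %): a cylinder 34 mm across and 44 mm high with a neck and a knob (24 mm across) on top, 60 mm high in all. Origin: centre of its flat underside; z runs up its axis to the knob. Starts in a pocket of the sloped rack, its underside on the sloping floor, its axis leaning with the rack
- rack: fixed white rack, foot 90 (x) by 296 mm (y). Its tray slopes 0.52 rad (30 deg): four pockets along y, 72 mm apart, a weight in each (about 38 mm between weights). The knobs lean to the rack's +x side: a weight's z axis is about (0.50, 0, 0.86) in the rack's frame. Pocket walls and dividers rise 14 mm above the pocket floor along the weight's axis. Origin: centre of its foot, on the bench
- scale: fixed spring scale: white base 150 mm (x) by 160 mm (y), 45 mm high; round aluminium pan above it; at its -y side an aluminium column (20 by 22 mm, centre at y = -125 mm, 145 mm high) that carries the limit fork. Origin: centre of the base's underside, on the bench
- pan_top (a point): centre of the upper face of the scale pan: a flat disc 160 mm across, 5 mm thick, without rim, 120 mm above the bench when empty. It sinks straight down under load and stays level wherever the load stands
- scale_pan (a joint): how far the pan has sunk from empty, m (0 empty, grows downwards, stop at 0.058). The spring gives 245 N/m: one nominal weight sinks the pan by 14 mm; it settles within about 0.5 s
- pointer (a point): tip of the pan's pointer, a thin bright blade 2 mm thick and 12 mm wide that sticks out of the pan's rim to the scale's -y side (110 mm from the pan's centre) and sinks with the pan; 117 mm above the bench when the pan is empty
- fork (a point): middle of the gap of the dark limit fork on the column: two flat jaws one above the other, 20 mm clear between them, reaching y = -90 to -120 mm of the scale. Set at another height each time, 14 to 44 mm below the empty pointer; it stays by friction. One to three weights bring the pointer between the jaws
- jar: bystander: brown glass jar with a black cap, 60 mm across, 84 mm high. Origin: centre of its underside
- flask: bystander: conical glass flask with a stopper, foot 72 mm across, 104 mm high. Origin: centre of its underside
- tube_rack: bystander: orange rack with capped tubes, 56 by 124 mm, 81 mm high. Origin: centre of its underside

How it is judged:
By the outcome, as a careful person would: the job done as asked, in the order asked, and still so for the second after the job is handed in, with the robot touching nothing.
It also fails if it takes over 70 s, if anything falls off the work surface, if the arm or the gripper's body presses on something with over 40 N, if the wrist force passes 120 N, or if a joint passes its speed limit or range.

## Robot

A 6-joint arm with a two-finger parallel gripper is mounted at the origin on the work surface. World frame = base frame: x ahead of the robot, y to its left, z up, the work surface at z = 0. Lengths are in mm, angles in rad, forces in N, time in s.
With the tool pointing down it reaches from about 400 to 825 mm from the base axis. Payload 7 kg.
Tool frame: the origin (TCP) lies midway between the tips of the shut fingers; the grasp point (between the pads) lies 19 mm behind it; z points along the fingers, y is the line along which they close (so a half turn about z gives the same grasp; the last joint's range is limited). The gripper opens to 88 mm and grips with 3 to 60 N. Pads are 19 mm wide; open, the fingers measure 130 mm over their backs; the gripper's body (78 mm by 193 mm) begins 47 mm behind the grasp point.
Start: joints at [1.638, 0.359, 0.012, 0, -1.224, -0.288], TCP at [147.843, 658.588, 226.561] pointing down, gripper open.
Joint ranges: [-3.07, 3.07], [-1.43, 2.12], [-1.02, 1.25], [-3.03, 1.67], [-3.05, -0], [-3.03, 3.03]. Speed limits (rad/s): [2.39, 2.39, 3.01, 3.14, 3.14, 3.14].

## Interface

Orientations are given as a unit quaternion [x, y, z, w].
In Python, from plant import move_ptp, line_to, move_joints, move_gripper, pause, solve_ik, camera, get_calibration, Unreachable, close_job, find_in, masks_of, current_t, current_joint_pos, current_qvel, current_tau, current_tcp_pos, current_eef_rot, current_contact_force, current_moment, current_width, current_finger_force gives the robot as it stands. Calls block until the motion is done:
- move_ptp(position, orientation): joint-space move of the TCP to a pose.
- line_to(position, velocity=150, ori=None): straight line of the TCP; ori=None keeps the orientation; velocity is the mean speed in mm/s.
- move_joints(angles): joint-space move.
- move_gripper(opening, force=None): finger opening in mm; force is the grip in N (None keeps the last); returns when the fingers have stopped.
- pause(seconds).
- solve_ik(position, orientation): joint angles nearest the present ones, or None.
- camera(name): name is "scene" or "top" or "wrist"; returns the picture (420x560x3 uint8, red, green, blue); there is no depth.
- get_calibration(name): a dict with "fx", "fy", "cx", "cy" (pixels), "distortion" ([k1, k2, p1, p2, k3] as OpenCV has them; the pictures are not rectified), "view" (4x4, takes a point from world to camera coordinates); the wrist camera has in their place "T_tool_cam" (4x4, takes a point from camera to tool coordinates, whose origin is the TCP and whose axes are the flange's). Camera axes: x right, y up, looking along -z (the intrinsics and any distortion apply to the point x, -y, -z); pixel columns grow to the right and rows downward; lengths in mm; the calibration is good to about 2 mm. A picture is of the moment at which its call begins: read the wrist's pose just before it. get_calibration takes no time and is no camera call.
A pose or a line that the arm cannot do raises Unreachable and nothing moves.
- close_job(): hands the job in; it is judged then, once.
Trained networks look in the newest picture that a camera, given by its name, has taken for a name from the list of things; names that differ only in an ending like _2 or _b are one class to them, and where a whole thing is asked for, a point or a joint stands for the part that bears it (a point fixed in the world has none). Each returns a list of dicts, best first, with "conf" (0 to 1); they miss things now and then, are a little off and sometimes report something else, mostly with a low value. They report only what shows in the picture. A call takes as long as a camera call.
- find_in(camera, target): "point" ([column, row] in pixels, amid what is visible of it).
- masks_of(camera, target): "mask" (420x560 bool, what is visible of it) and "point" ([column, row] in pixels, amid what is visible of it).
Readings, each from a call of its own:
- current_t(): time.
- current_joint_pos(): joint angles.
- current_qvel(): joint speeds.
- current_tau(): joint torques, N m.
- current_tcp_pos(): TCP position.
- current_eef_rot(): TCP orientation.
- current_contact_force(): force on the tool from outside, world axes, zero at the start.
- current_moment(): the same for the moment, N m.
- current_width(): finger opening in mm.
- current_finger_force(): force on a finger pad.
Only numpy, scipy, OpenCV 4.12 (cv2) and the standard library are available. Lean on these libraries where they do the work, as an engineer would, in place of code of your own. Each camera call takes 0.05 s, during which the arm holds its last target. There are 200 camera calls.

## Working session

There is one attempt and no reset: what is moved stays moved. The work goes in short steps, each a Python script; the robot and the scene stay as the last script left them, time stands still between calls to the robot, and variables do not carry over. Pictures are saved under pics/ and viewed, at most 10 in all, crops included, and the job is handed in when it is done.

```bash
ls; mkdir -p pics; python3 - <<'E'
from plant import *
import cv2,numpy as np
ims=[]
for c in ["scene","top"]:
    im=camera(c); cv2.imwrite(f"pics/{c}0.png",im[:,:,::-1]); 
    k=get_calibration(c); print(c,{a:np.round(b,3).tolist() for a,b in k.items()})
    for n in ["w1","rack","scale","pan_top","pointer","fork","jar","flask","tube_rack"]:
        print(n,[(np.round(d["point"],1).tolist(),round(d["conf"],2)) for d in find_in(c,n)][:6])
print(get_calibration("wrist"),current_eef_rot(),current_t())
E
```

```text
pics
plant.py
scene {'fx': 387.866, 'fy': 387.866, 'cx': 276.801, 'cy': 212.662, 'distortion': [-0.015, 0.0, 0.0, 0.0, 0.0], 'view': [[-0.209, 0.978, 0.024, 132.2], [-0.564, -0.14, 0.814, 298.545], [0.799, 0.156, 0.58, -1398.99], [0.0, 0.0, 0.0, 1.0]]}
w1 [([184.6, 180.0], 0.81), ([210.2, 177.7], 0.68), ([152.2, 177.0], 0.59), ([239.6, 182.3], 0.55)]
rack [([198.5, 196.5], 0.86)]
scale [([374.1, 198.0], 0.82)]
pan_top [([384.2, 179.3], 0.81), ([211.3, 180.2], 0.33)]
pointer [([386.9, 178.9], 0.9)]
fork [([335.1, 176.6], 0.63), ([154.6, 175.8], 0.57)]
jar [([362.7, 272.8], 0.8)]
flask [([170.3, 248.1], 0.56)]
tube_rack [([275.3, 264.9], 0.64)]
top {'fx': 413.59, 'fy': 413.59, 'cx': 290.346, 'cy': 208.243, 'distortion': [-0.109, 0.0, 0.0, 0.0, 0.0], 'view': [[0.017, -1.0, -0.007, -5.489], [0.999, 0.017, 0.052, -645.933], [-0.052, -0.008, 0.999, -904.678], [0.0, 0.0, 0.0, 1.0]]}
w1 [([381.5, 255.7], 0.8), ([345.0, 262.2], 0.74), ([445.7, 247.1], 0.63)]
rack [([394.1, 262.1], 0.77)]
scale [([193.0, 279.0], 0.61)]
pan_top [([180.6, 277.2], 0.82)]
pointer [([179.7, 281.1], 0.7)]
fork [([244.4, 284.6], 0.81), ([206.1, 159.4], 0.2)]
jar [([206.1, 158.1], 0.68)]
flask [([384.0, 161.1], 0.98)]
tube_rack [([279.2, 160.0], 0.84)]
{'fx': 322.1446087959674, 'fy': 322.1446087959674, 'cx': 278.78535242329684, 'cy': 210.14117725927588, 'distortion': array([-0.05289031,  0.        ,  0.        ,  0.        ,  0.        ]), 'T_tool_cam': array([[ 4.65674784e-06,  9.63638558e-01,  2.67209151e-01,
         7.15347123e+01],
       [ 9.99999828e-01,  1.52309799e-04, -5.66703430e-04,
         1.55587344e+00],
       [-5.86795848e-04,  2.67209107e-01, -9.63638391e-01,
        -1.58815044e+02],
       [ 0.00000000e+00,  0.00000000e+00,  0.00000000e+00,
         1.00000000e+00]])} [ 9.93914188e-01 -1.10157100e-01 -3.25482564e-07  5.42420508e-06] 1.0
```

View pics/scene0.png

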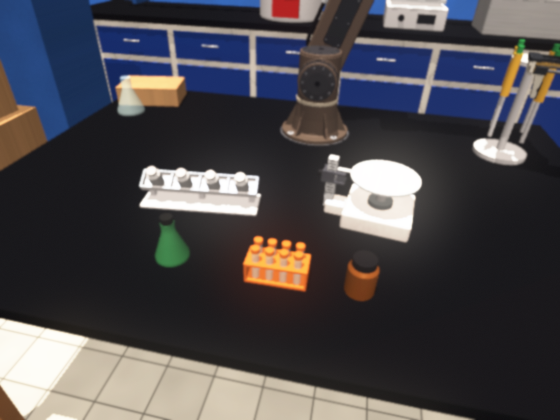

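View pics/top0.png

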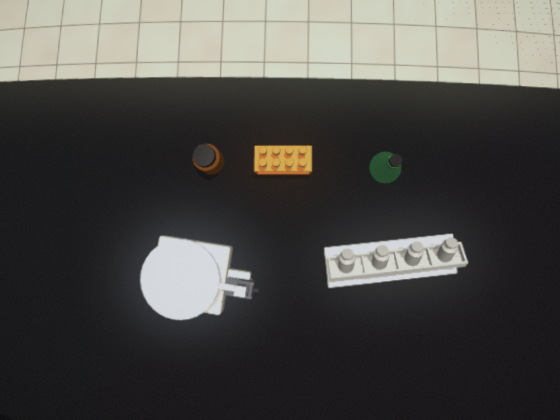

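```bash
cat > h.py <<'E'
from plant import *
import cv2,numpy as np
from scipy.optimize import least_squares
from scipy.spatial.transform import Rotation as R
def cam(name):
    """world->camera 4x4 (OpenGL axes), K, D for the camera as it stands"""
    k=get_calibration(name)
    K=np.array([[k["fx"],0,k["cx"]],[0,k["fy"],k["cy"]],[0,0,1.]]);D=np.array(k["distortion"],float)
    if name=="wrist":
        T=np.eye(4);T[:3,:3]=R.from_quat(current_eef_rot()).as_matrix();T[:3,3]=current_tcp_pos()
        V=np.linalg.inv(T@k["T_tool_cam"])
    else: V=np.array(k["view"])
    return np.diag([1,-1,-1,1.])@V,K,D
def proj(c,P):
    V,K,D=c
    return cv2.projectPoints(np.atleast_2d(P).astype(float),cv2.Rodrigues(V[:3,:3])[0],V[:3,3],K,D)[0][:,0]
def tri(cs,ps,x0=(550,0,80)):
    f=lambda X:np.concatenate([proj(c,X)[0]-p for c,p in zip(cs,ps)])
    r=least_squares(f,x0); return r.x,np.abs(r.fun).max()
def onplane(c,p,z):
    return least_squares(lambda X:proj(c,[X[0],X[1],z])[0]-p,[550,0]).x
def snap(name,fn=None):
    c=cam(name); im=camera(name)
    if fn: cv2.imwrite(f"pics/{fn}.png",im[:,:,::-1])
    return c,im
def quat(z,y):
    """tool z and (approx) closing line y"""
    z=np.array(z,float)/np.linalg.norm(z); y=np.array(y,float);y-=z*(y@z);y/=np.linalg.norm(y)
    return R.from_matrix(np.c_[np.cross(y,z),y,z]).as_quat()
E
python3 - <<'E'
from h import *
s,t=cam("scene"),cam("top")
# knob positions read from pictures
S=[(152,172),(181,173.5),(210,175),(240,178)]; T=[(451,243),(417,246),(382,252),(347,256)]
for a,b in zip(S,T): print("knob",tri([s,t],[a,b]))
print("pan",tri([s,t],[(385,179),(180.6,279)]))
m=masks_of("top","pan_top"); print([(d["conf"],np.argwhere(d["mask"]).min(0),np.argwhere(d["mask"]).max(0)) for d in m])
for z in(0,):
  print([onplane(t,p,z) for p in [(456,236),(456,273),(329,287),(325,248)]])
print([onplane(t,p,45) for p in [(160,238),(232,247),(220,314)]])
print(onplane(t,(206,160),60),onplane(t,(284,160),60),onplane(t,(388,165),60))
E
```

```text
knob (array([ 575.26319456, -324.93399301,   96.6007169 ]), np.float64(0.9270195055367481))
knob (array([ 568.50563995, -252.88691832,   98.82345509]), np.float64(0.9284652737825922))
knob (array([ 555.84667588, -182.57323075,   97.29546034]), np.float64(0.13796259522882792))
knob (array([ 546.52291536, -111.36025489,   94.1123206 ]), np.float64(0.32499566178299233))
pan (array([494.97060635, 224.16511241, 110.89528841]), np.float64(0.8009386087180701))
[(0.9, array([239, 141]), array([319, 233])), (0.45, array([235, 141]), array([319, 258]))]
[array([ 589.44900894, -375.68574517]), array([ 504.71718913, -376.28001864]), array([470.42056292, -84.51772138]), array([558.18283543, -74.1085991 ])]
[array([574.63442171, 288.59898911]), array([558.59175033, 129.81352413]), array([413.59415065, 153.06254633])]
[744.57297255 188.58941524] [746.80075791  20.62105006] [ 740.19485184 -202.74837947]
```

```bash
python3 - <<'E'
from h import *
yw=0.135; ry=np.array([-np.sin(yw),np.cos(yw),0]);rx=np.array([np.cos(yw),np.sin(yw),0])
a=rx*.5+np.array([0,0,.866])
K=[(575,-325,96.6),(568,-253,98),(556.5,-182,97),(546.5,-111,95)]
for sg in(1,-1):
  q=quat(-a,sg*ry)
  for k in K:
    for d in(-24,60,120):
      j=solve_ik(np.array(k)+a*d,q); print(sg,d,None if j is None else np.round(j,2))
  for yy in (ry,-ry):pass
for ang in np.arange(-3.1,3.1,.39):
  j=solve_ik([490,224,180],quat([0,0,-1],[np.cos(ang),np.sin(ang),0])); print(round(ang,2),None if j is None else np.round(j,2))
E
```

```text
1 -24 [-0.14  0.72  0.09  0.14 -1.45 -1.34]
1 60 [-0.13  0.72  0.27  0.13 -1.63 -1.33]
1 120 [-0.12  0.73  0.42  0.13 -1.77 -1.32]
1 -24 [-0.05  0.67  0.02  0.09 -1.44 -1.42]
1 60 [-0.04  0.67  0.2   0.09 -1.62 -1.41]
1 120 [-0.03  0.68  0.35  0.09 -1.75 -1.41]
1 -24 [ 0.05  0.63 -0.04  0.04 -1.42 -1.5 ]
1 60 [ 0.05  0.62  0.14  0.04 -1.6  -1.5 ]
1 120 [ 0.05  0.64  0.28  0.04 -1.74 -1.49]
1 -24 [ 0.15  0.6  -0.08 -0.01 -1.41 -1.58]
1 60 [ 0.15  0.59  0.1  -0.01 -1.6  -1.58]
1 120 [ 0.15  0.6   0.24 -0.01 -1.73 -1.58]
-1 -24 [-0.14  0.72  0.09  0.14 -1.45  1.8 ]
-1 60 [-0.13  0.72  0.27  0.13 -1.63  1.81]
-1 120 [-0.12  0.73  0.42  0.13 -1.77  1.82]
-1 -24 [-0.05  0.67  0.02  0.09 -1.44  1.72]
-1 60 [-0.04  0.67  0.2   0.09 -1.62  1.73]
-1 120 [-0.03  0.68  0.35  0.09 -1.75  1.73]
-1 -24 [ 0.05  0.63 -0.04  0.04 -1.42  1.64]
-1 60 [ 0.05  0.62  0.14  0.04 -1.6   1.65]
-1 120 [ 0.05  0.64  0.28  0.04 -1.74  1.65]
-1 -24 [ 0.15  0.6  -0.08 -0.01 -1.41  1.56]
-1 60 [ 0.15  0.59  0.1  -0.01 -1.6   1.56]
-1 120 [ 0.15  0.6   0.24 -0.01 -1.73  1.56]
-3.1 [ 0.79  0.17 -0.36  0.   -1.04 -0.75]
-2.71 [ 0.79  0.17 -0.36  0.   -1.04 -0.36]
-2.32 [ 0.79  0.17 -0.36  0.   -1.04  0.03]
-1.93 [ 0.79  0.17 -0.36  0.   -1.04  0.42]
-1.54 [ 0.79  0.17 -0.36  0.   -1.04  0.81]
-1.15 [ 0.79  0.17 -0.36  0.   -1.04  1.2 ]
-0.76 [ 0.79  0.17 -0.36  0.   -1.04  1.59]
-0.37 [ 0.79  0.17 -0.36  0.   -1.04  1.98]
0.02 [ 0.79  0.17 -0.36  0.   -1.04  2.37]
0.41 [ 0.79  0.17 -0.36  0.   -1.04  2.76]
0.8 None
1.19 [ 0.79  0.17 -0.36  0.   -1.04 -2.74]
1.58 [ 0.79  0.17 -0.36  0.   -1.04 -2.35]
1.97 [ 0.79  0.17 -0.36  0.   -1.04 -1.96]
2.36 [ 0.79  0.17 -0.36  0.   -1.04 -1.57]
2.75 [ 0.79  0.17 -0.36  0.   -1.04 -1.18]
```

```bash
python3 - <<'E'
from h import *
import pickle
yw=0.135; ry=np.array([-np.sin(yw),np.cos(yw),0]);rx=np.array([np.cos(yw),np.sin(yw),0])
a=rx*.5+np.array([0,0,.866]); m=np.array([561.5,-218,97])
out=[]
views=[(m+a*130,quat(-a,-ry)),(m+np.array([10,0,150]),quat([0,0,-1],-ry))]
for i,(p,q) in enumerate(views):
    move_ptp(p,q); pause(.2)
    c,im=snap("wrist",f"w{i}")
    d=masks_of("wrist","w1"); print(i,[(np.round(e["point"],1),round(e["conf"],2)) for e in d])
    print(np.round(proj(c,[(575,-325,96.6),(568,-253,98),(556.5,-182,97),(546.5,-111,95)]),0).tolist())
    out.append((c,d))
pickle.dump(out,open("v.pkl","wb")); print(current_t())
a=np.hstack([cv2.imread(f"pics/w{i}.png") for i in(0,1)]); cv2.imwrite("pics/w01.png",cv2.resize(a,(800,300),interpolation=3))
E
```

```text
0 [(array([389.7, 196.9]), 0.87), (array([317.9, 197.5]), 0.71), (array([169.8, 193.7]), 0.65), (array([240.3, 197.4]), 0.61)]
[[393.0, 201.0], [316.0, 200.0], [238.0, 201.0], [162.0, 200.0]]
1 [(array([177.7, 212.4]), 0.9), (array([311.2, 218.1]), 0.88), (array([243.8, 213.2]), 0.84), (array([378.4, 215. ]), 0.79)]
[[385.0, 207.0], [312.0, 205.0], [239.0, 206.0], [168.0, 206.0]]
5.7
```

View pics/w01.png

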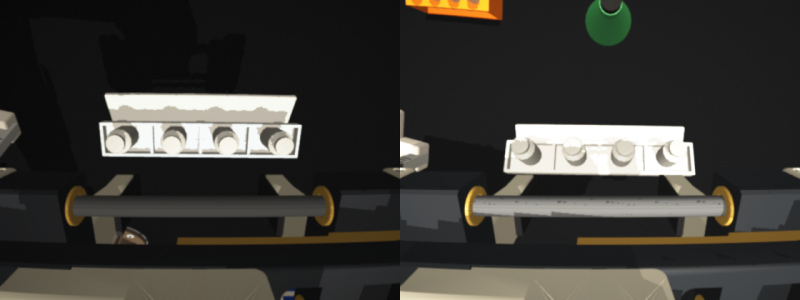

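```bash
python3 - <<'E'
from h import *
import pickle
V=pickle.load(open("v.pkl","rb"))
for n in("scene","top"):
    c,_=snap(n); V.append((c,masks_of(n,"w1")))
th=np.linspace(0,2*np.pi,24,endpoint=False)
ring=lambda r,h:np.c_[r*np.cos(th),r*np.sin(th),0*th+h]
L=np.vstack([ring(17,h) for h in(10,44)]+[ring(12,h) for h in(50,60)])
def frame(p):
    yw=p[3];X=np.array([np.cos(yw),np.sin(yw),0]);Y=np.array([-np.sin(yw),np.cos(yw),0]);Z=X*.5+np.array([0,0,.866])
    return np.c_[np.cross(Y,Z),Y,Z]
def base(p,i): return p[:3]+72*(i-1.5)*frame(p)[:,1]
def box(q): return np.array([*q.min(0),*q.max(0)])
def pred(p,c,i): return box(proj(c,L@frame(p).T+base(p,i)))
p0=np.array([532,-220,42,.135]); obs=[]
for vi,(c,d) in enumerate(V):
    for e in d:
        if e["conf"]<.4: continue
        ys,xs=np.nonzero(e["mask"]); b=np.array([xs.min()-.5,ys.min()-.5,xs.max()+.5,ys.max()+.5])
        err=[np.abs(pred(p0,c,i)-b).mean() for i in range(4)]; i=int(np.argmin(err))
        if err[i]<12: obs.append((vi,c,i,b))
f=lambda p:np.concatenate([pred(p,c,i)-b for _,c,i,b in obs])
for sel in (None,(0,1)):
    O=[o for o in obs if sel is None or o[0] in sel]
    r=least_squares(lambda p:np.concatenate([pred(p,c,i)-b for _,c,i,b in O]),p0,loss="soft_l1",x_scale=[1,1,1,.01])
    print(sel,np.round(r.x,3),"n",len(O))
    for o,e in zip(O,(np.concatenate([pred(r.x,c,i)-b for _,c,i,b in O])).reshape(-1,4)): print(o[0],o[2],np.round(e,1))
E
```

```text
None [ 5.33128e+02 -2.22954e+02  5.03920e+01  1.19000e-01] n 12
0 0 [ 0.8  0.1 -0.8  0.3]
0 1 [ 1.3 -1.  -0.1  0.6]
0 3 [ 1.1 -0.5 -0.7  0.9]
0 2 [ 0.2 -1.8 -0.6 -0.3]
1 3 [-0.7  1.3 -2.  -0.3]
1 1 [-0.   0.5  0.1 -0.1]
1 2 [-0.9  0.4  0.1 -1.2]
1 0 [ 0.9  0.7 -1.2 -0.2]
2 0 [-0.5 -0.1 -0.5  0.4]
2 3 [-1.9 -1.2 -0.6  0.3]
2 2 [-0.4 -1.2 -1.2  0.3]
2 1 [ 0.4  0.9 -1.5  0.3]
(0, 1) [ 5.33287e+02 -2.23108e+02  5.05550e+01  1.19000e-01] n 8
0 0 [ 1.   0.  -0.5  0.3]
0 1 [ 1.5 -1.   0.1  0.6]
0 3 [ 1.2 -0.5 -0.6  0.9]
0 2 [ 0.3 -1.8 -0.5 -0.2]
1 3 [-0.6  1.3 -1.9 -0.3]
1 1 [ 0.1  0.4  0.3 -0.2]
1 2 [-0.7  0.3  0.2 -1.2]
1 0 [ 1.1  0.6 -0.9 -0.3]
```

```bash
python3 - <<'E'
from h import *
move_ptp([560,112,190],quat([-.75,0,-.66],[0,-1,0])); pause(.2)
c,im=snap("wrist","f0")
for n in("fork","pointer","pan_top"): print(n,[(np.round(d["point"],1),round(d["conf"],2)) for d in find_in("wrist",n)])
for z in range(70,121,5): print(z,np.round(proj(c,[[484,112,z]])[0]),end=";")
u,v=proj(c,[484,112,100])[0].astype(int); x0,y0=max(u-90,0),max(v-70,0); print(x0,y0)
cv2.imwrite("pics/f0c.png",cv2.resize(im[y0:y0+140,x0:x0+180,::-1],None,fx=4,fy=4,interpolation=2)); print(current_t(),current_tcp_pos())
E
```

```text
fork [(array([291.6, 181.8]), 0.68)]
pointer [(array([139., 184.]), 0.92)]
pan_top [(array([135. , 182.6]), 0.73)]
70 [276. 156.];75 [276. 160.];80 [276. 165.];85 [276. 170.];90 [276. 174.];95 [276. 179.];100 [276. 184.];105 [276. 189.];110 [276. 194.];115 [276. 199.];120 [276. 205.];185 114
7.5667 [560.03679754 111.53170368 190.50803034]
```

View pics/f0c.png

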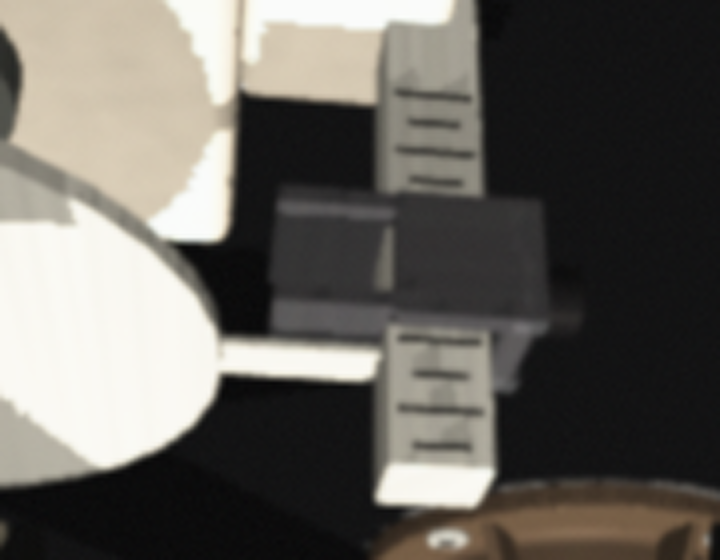

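```bash
cat >> h.py <<'E'
yw=.119; rX=np.array([np.cos(yw),np.sin(yw),0]);rY=np.array([-np.sin(yw),np.cos(yw),0]);AX=rX*.5+np.array([0,0,.866])
C0=np.array([533.2,-223,50.4])
QP=quat(-AX,-rY)
ys=-.10; sX=np.array([np.cos(ys),np.sin(ys),0]);sY=np.array([-np.sin(ys),np.cos(ys),0]); PAN=np.array([494,222,120.])
QS=quat([0,0,-1],-sY)
def pick(i,h=19):
    b=C0+72*(i-1.5)*rY
    move_gripper(48,25); move_ptp(b+AX*130,QP); line_to(b+AX*h,80)
    print("contact",np.round(current_contact_force(),1),current_tcp_pos()-(b+AX*h))
    move_gripper(20,25); pause(.2); print("w",current_width(),current_finger_force())
    line_to(b+AX*(h+110),100); pause(.2)
    print("w",current_width(),"F",np.round(current_contact_force(),2),current_t())
E
python3 - <<'E'
from h import *
t=[current_tcp_pos()[0],-40,260]
pick(3)
c,im=snap("wrist","g0"); print([(np.round(d["point"]),round(d["conf"],2)) for d in find_in("wrist","w1")])
cv2.imwrite("pics/g0.png",im[:,:,::-1])
E
```

```text
contact [ 0.3 -0.7 -0.1] [0.49943901 0.02589475 0.3510106 ]
w 33.585140590685505 24.9830362200737
w 33.70036868121395 F [ 0.69  0.61 -2.66] 12.8833
[(array([364., 211.]), 0.95), (array([529., 208.]), 0.94), (array([279., 256.]), 0.93)]
```

View pics/g0.png

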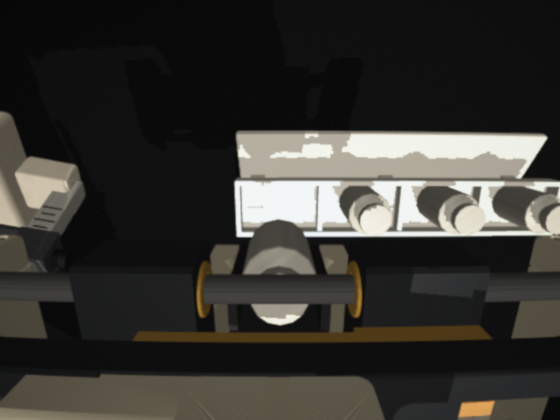

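```bash
cat >> h.py <<'E'
def place(off,pan_z,h=19,mov=True):
    """off: (x,y) on the pan in the scale's frame; pan_z: its height now"""
    g=PAN*[1,1,0]+sX*off[0]+sY*off[1]; z0=pan_z+h
    if mov: move_ptp([540,40,270],QS)
    move_ptp(g+[0,0,z0+70],QS); line_to(g+[0,0,z0+8],100); pause(.3)
    f0=current_contact_force()[2]; z=z0+4
    while z>z0-22:
        line_to(g+[0,0,z],25); pause(.1); f=current_contact_force()[2]-f0; print(round(z-z0,1),round(f,2),end="; ")
        if f>3.3: break
        z-=2 
    return g
def release(g):
    move_gripper(46,25); pause(.2); z=current_tcp_pos()[2]; line_to([g[0],g[1],z+75],60); pause(.7); print("t",current_t())
E
python3 - <<'E'
from h import *
g=place((-25,8),120); print(current_tcp_pos(),current_moment(),current_t())
c,im=snap("scene","s1"); cv2.imwrite("pics/s1c.png",cv2.resize(im[140:240,310:440,::-1],None,fx=5,fy=5,interpolation=2))
E
```

```text
4 0.55; 2 -0.04; 0 -0.8; -2 -0.09; -4 0.11; -6 0.79; -8 1.56; -10 1.95; -12 2.18; -14 3.27; -16 3.13; -18 3.15; -20 5.07; [469.96214869 232.48370115 119.0162668 ] [ 0.12789483 -0.00759391  0.04485505] 20.3083
```

View pics/s1c.png

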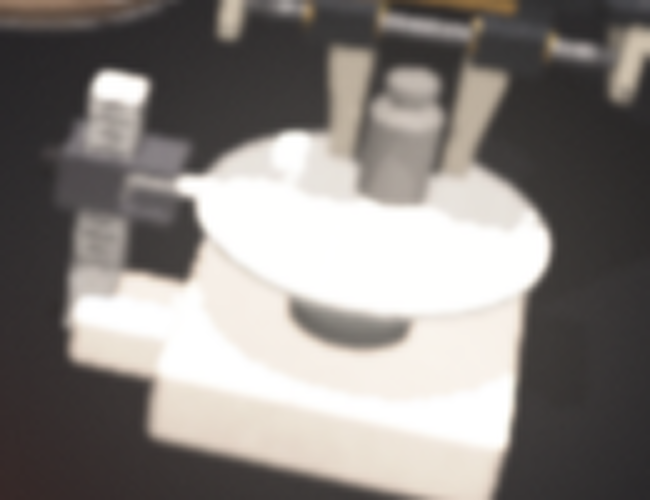

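```bash
python3 - <<'E'
from h import *
p=current_tcp_pos(); line_to(p+[0,0,3],20); pause(.3)
release(p)
move_ptp([560,112,210],quat([-.75,0,-.66],[0,-1,0])); pause(.6)
c,im=snap("wrist","f1")
print(current_t())
u,v=proj(c,[484,140,105])[0].astype(int); x0,y0=max(u-100,0),max(v-75,0)
cv2.imwrite("pics/f1c.png",cv2.resize(im[y0:y0+150,x0:x0+200,::-1][::-1,::-1],None,fx=4,fy=4,interpolation=2))
E
```

```text
t 23.7583
25.3583
```

View pics/f1c.png

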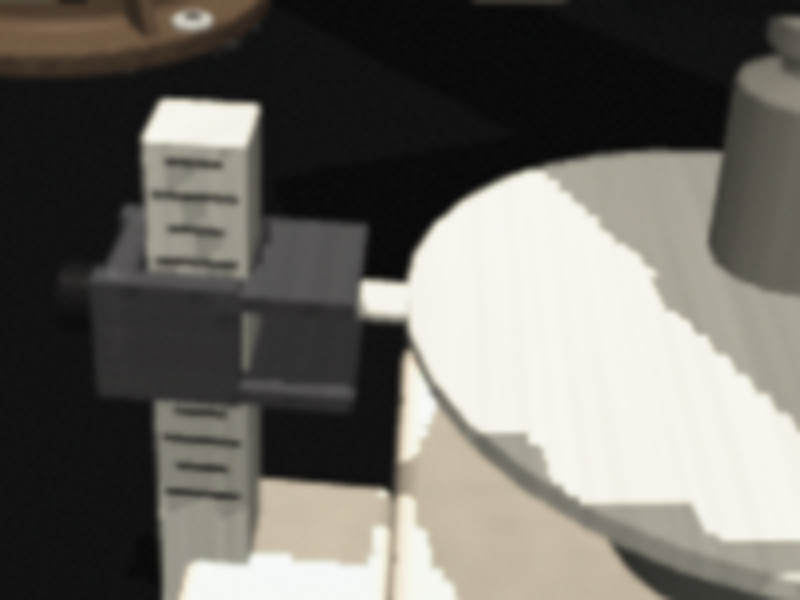

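```bash
python3 - <<'E'
from h import *
print(np.round(current_contact_force(),1),current_t()); print(close_job())
E
```

```text
[ 0.6 -0.4  0.7] 25.3583
the job is handed in; nothing more can be done
None
```

I set one weight upright on the pan. The last picture shows the pointer at rest between the fork jaws, about 7 mm below the upper one, with the fork not visibly moved. The other three weights were not touched, and the job was handed in at 25 s; the call did not report the verdict.

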